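Hold the tool case lid at 50 degrees

ROBOT

A 6-joint arm with a two-finger parallel gripper is mounted at the origin on the work surface. World frame = base frame: x ahead of the robot, y to its left, z up, the work surface at z = 0. Lengths are in m, angles in rad, forces in N, time in s.
With the tool pointing down it reaches from about 0.225 to 0.875 m from the base axis. Payload 3.4 kg.
Tool frame: the origin (TCP) lies between the finger pads; the fingertips stand 25 mm ahead of it and the grasp point (between the pads) lies 6 mm ahead of it (manip.tips_ahead is the distance from the TCP to the fingertips, in m); z points along the fingers, x is the direction in which the jaws open and shut, and the axes are right-handed (so a half turn about z gives the same grasp; the last joint's range is limited). The gripper opens to 85 mm and grips with 20 to 120 N. Pads are 22 mm wide; open, the fingers measure 114 mm over their backs; the gripper's body (76 mm by 85 mm) begins 54 mm behind the grasp point. The pads swing forward as they close: fully open they stand 13 mm farther back than shut.
Start: joints at [-1.432, 0.276, 1.505, -0, 1.361, -0.121], TCP at [0.148, -0.556, 0.256] pointing down, gripper open.
Joint ranges: [-2.89, 2.89], [-0.75, 2.08], [0.22, 2.7], [-1.18, 4.32], [0.11, 2.71], [-2.7, 2.7]. Speed limits (rad/s): [2.57, 2.57, 3.14, 3.14, 3.14, 3.14].

INTERFACE

Orientations are given as a unit quaternion [w, x, y, z].
In Python, from rig import manip gives the robot as it stands. The module is installed in compiled form; this text tells all that it offers.
- The arm moves only by the tool send_rows, never from a script. Its argument "plan" is a list of rows, each an object with "linear": the shift along the tool's x, y, z in m, a list of three; "delta_rot": the turn, a rotation vector about the tool's x, y, z in degrees, a list of three; "fingers": the finger opening in m, from 0 to 0.0854. A call has 1 to 12 rows; each row shifts and turns the pose as measured when the row begins, along the tool's axes as they then stand; what a row does not reach is not made up. A row lasts 1/12 s, in which the tool goes at most 41.7 mm and 7.16 degrees, less where a joint would pass 70% of its speed; a pose out of reach is approached as far as the arm can. A call with a gripper value outside its range is refused whole. The fingers move at their own pace and stop on an object; "force" is the grip in N (left out, the last holds). Time passes only in rows, so rows that do not move let the fingers close. It gives the time, the measured TCP pose, the force and the opening at its end, in the units of the state.
- manip.get_state(): the state, without advancing time (a new reading comes with each control period).
- manip.get_image(name): name is "side" or "top" or "wrist"; returns the picture (384x512x3 uint8, red, green, blue); there is no depth.
- manip.camera_info(name): a dict with "K" (3x3 intrinsics, pixels), "rvec" (rotation vector, rad) and "tvec" (3), from world to camera coordinates, as OpenCV has them. Camera axes: x right, y down, z forward; pixel columns grow to the right and rows downward; lengths in m; the calibration is good to about 2 mm. A picture is of the moment at which its call begins: read the wrist's pose just before it. camera_info takes no time and is no camera call; for the wrist camera it gives the pose at the moment of the call.
- manip.sign_off(): hands the job in, once; it reports no verdict.
Trained networks look in the newest picture that a camera, given by its name, has taken for a name from the list of things; names that differ only in an ending like _2 or _b are one class to them, and where a whole thing is asked for, a point or a joint stands for the part that bears it (a point fixed in the world has none). Each returns a list of dicts, best first, with "p" (0 to 1); they miss things now and then, are a little off and sometimes report something else, mostly with a low value. They report only what shows in the picture. A call takes as long as a camera call. They do not tell look-alikes from the thing itself.
- manip.find_in(thing, camera): "extent" ([left, top, right, bottom] in pixels, round what is visible of it).
- manip.masks_of(thing, camera): "pixels" (384x512 bool, what is visible of it) and "extent" ([left, top, right, bottom] in pixels, round what is visible of it).
The state is a dict: "clock": time; "qpos": joint angles; "qd": joint speeds; "effort": joint torques, N m; "position": TCP position; "ee_rot": TCP orientation; "contact_force": force on the tool from outside, world axes, zero at the start; "moment": the same for the moment, N m; "width": finger opening in m.
Only numpy, scipy, OpenCV 4.12 (cv2) and the standard library are available. Lean on these libraries where they do the work, as an engineer would, in place of code of your own. Each camera call takes 0.05 s, during which the arm holds its last target. There are 200 camera calls.

TASK

The lid of the blue tool case needs its stay refitted, which goes on only with the lid open at 50 degrees, and the lid falls shut by itself. First, with the lid still shut, lift the collet chuck off it and set it down gently (not dropped) standing upright in the black tray; then raise the lid (it has a lift tab at the front) and hold it still, 50 degrees open, with the fingers. Finish while holding the lid there, do not let go, and leave the other tools on the bench where they are.

Things in the scene. Friction and masses are not known exactly. Their poses are not given: they have to be found in the camera images.
- case: blue steel tool case, fixed to the bench, a box 220 (x) by 280 (y) by 80 mm high under its lid; origin at the centre of its underside on the bench; x points from the front (the tab, robot's side) to the hinge at the back, z up
- lid (a joint): opening angle of the case's lid in rad: 0 shut, grows as the front edge rises, 0.873 = 50 degrees, stop at 1.8. The hinge runs along the case's y axis. The lid is a blue steel plate 220 by 280 by 10 mm, about 0.8 kg, with a nearly free hinge: below upright it falls shut when let go
- lid_hinge (a point): point on the hinge axis, mid-width, on the case's back top edge: 110 mm behind the case's origin along its x, 80 mm above the bench
- lid_tab (a point): place to grip on the steel lift tab at the middle of the lid's front edge. The tab is a flat tongue 16 mm wide (along the case's y), 8 mm thick, in the plane of the lid, sticking out 60 mm from the front edge with a round end; this point lies on its centre line 42 mm out from the lid's edge, so 262 mm from the hinge axis (5 mm above it with the lid shut) and 85 mm above the bench when shut. Nothing is below the tab. Axes parallel to the case's when shut, turning with the lid
- chuck: dark steel collet chuck of about 0.6 kg standing upright on the shut lid, 95 mm tall, a round turned part: nut 44 mm across at the foot (0 to 28 mm up), neck 34 mm across (30 to 52), flange 50 mm across (54 to 70 mm up), taper above from 34 to 26 mm across (72 to 95). Origin at the centre of its foot, z up its axis
- tray: empty shallow black plastic tray, fixed, 150 by 150 mm outside, 30 mm high, walls and floor 5 mm thick; origin at the centre of its underside, z up. It stands at one or the other side of the case; a socket rail stands at the opposite side
- rack: grey socket rail, fixed, 90 by 150 mm with eight short steel sockets on it, 48 mm high; origin at the centre of its underside. Leave alone
- arbor: bystander: bright steel arbor standing on the bench, base 56 mm across, 62 mm tall; origin under its centre
- wrench: bystander: wrench lying on the bench, origin near its middle
- screwdriver: bystander: screwdriver lying on the bench, origin near its middle
- hammer: bystander: hammer lying on the bench, origin near its middle
Mind the look-alikes: they are no part of the job. Of the things shaped like the tray, the black one is meant. Several things have the shape of the chuck; the one meant has the colours described above.

How it is judged:
On the way:
1. the chuck stands in the tray, let go, while the lid is still shut (x of chuck in the frame of tray between -0.06 and 0.06 m and y of chuck in the frame of tray between -0.06 and 0.06 m and z of chuck in the frame of tray below 0.012 m and angle between chuck's own z axis and vertical below 0.15 rad and contact force between the fingers and chuck below 0.1 N and linear speed of chuck below 0.03 m/s and value of joint lid below 0.05 rad), for 0.2 s.
At the end, for the whole second after the job is handed in: The lid is still and held by the fingers (contact of more than 0.5 N) at 50 degrees open, within 5 degrees either way; the chuck stands upright (within 0.15 rad) and untouched on the tray's floor, its foot's centre within 60 mm of the tray's centre along each side (x of chuck in the frame of tray between -0.06 and 0.06 m and y of chuck in the frame of tray between -0.06 and 0.06 m and z of chuck in the frame of tray below 0.012 m and angle between chuck's own z axis and vertical below 0.15 rad and contact force between the fingers and chuck below 0.1 N and linear speed of chuck below 0.03 m/s and value of joint lid between 0.785 and 0.96 rad and velocity of joint lid between -0.05 and 0.05 rad/s and contact force between the fingers and case above 0.5 N); the arm keeps its last pose, push and grip.
It fails at once if a bystander was shifted by more than 20 mm (distance of any of arbor, wrench, screwdriver, hammer from where it was at the start of the episode above 0.02 m).
It fails at once if the chuck was dropped (moving faster than 0.6 m/s out of the fingers) (contact force between the fingers and chuck below 0.1 N and linear speed of chuck above 0.6 m/s).
It also fails if it takes over 58 s, if anything falls off the work surface, if the arm or the gripper's body presses on something with over 40 N, if the wrist force passes 120 N, or if a joint passes its speed limit or range.

## Working session

There is one attempt and no reset: what is moved stays moved. The work goes in short steps, Python scripts to look and compute and a tool call to move; the robot and the scene stay as the last step left them, time stands still between calls to the robot, and variables do not carry over. Pictures are saved under pics/ and viewed, about 8 in all and at most 12, crops included, and the job is handed in when it is done.

Besides the shell and the picture viewer there is one more tool, called after "Call:" by a JSON object that holds its "api" and its "payload", one argument or row to a line. send_rows: Moves the arm, as the interface text tells. Its arguments: {"type":"object","properties":{"plan":{"type":"array","items":{"type":"object","properties":{"linear":{"type":"array","items":{"type":"number"}},"delta_rot":{"type":"array","items":{"type":"number"}},"fingers":{"type":"number"}}}},"force":{"type":"number"}},"required":["plan"]}

```bash
mkdir -p pics
python3 - <<'E'
from rig import manip
import cv2,numpy as np
s=manip.get_state();print({k:np.round(v,3) for k,v in s.items()})
for n in ("top","side"):
    cv2.imwrite(f"pics/{n}0.png",manip.get_image(n)[:,:,::-1]);c=manip.camera_info(n);print(n,np.round(c["K"],1).tolist(),np.round(c["rvec"],3),np.round(c["tvec"],3))
    for t in ("chuck","tray","case","lid_tab","rack"):
        for d in manip.find_in(t,n)[:4]: print(t,round(d["p"],2),np.round(d["extent"]))
E
```

```text
{'clock': np.float64(0.0), 'qpos': array([-1.432,  0.277,  1.506,  0.   ,  1.361, -0.121]), 'qd': array([ 0.001,  0.002, -0.001,  0.001,  0.001, -0.001]), 'effort': array([-1.0000e-03, -4.1678e+01, -2.4581e+01, -0.0000e+00,  1.1000e-02,
       -0.0000e+00]), 'position': array([ 0.148, -0.555,  0.255]), 'ee_rot': array([-0.001,  0.793, -0.61 , -0.001]), 'contact_force': array([-0.501, -0.018,  0.317]), 'moment': array([-0.044,  0.007, -0.009]), 'width': np.float64(0.085)}
top [[465.9, 0.0, 264.9], [0.0, 465.9, 198.1], [0.0, 0.0, 1.0]] [ 2.116 -2.122  0.218] [0.018 0.505 1.346]
chuck 0.82 [317. 139. 331. 164.]
chuck 0.79 [256. 146. 273. 166.]
tray 0.89 [ 95. 265. 155. 324.]
tray 0.73 [123. 188. 182. 247.]
case 0.74 [204. 112. 297. 207.]
lid_tab 0.66 [202. 114. 298. 207.]
rack 0.88 [364. 201. 415. 235.]
rack 0.16 [203. 110. 299. 207.]
side [[481.0, 0.0, 263.2], [0.0, 481.0, 185.4], [0.0, 0.0, 1.0]] [ 1.01  -2.352  1.152] [0.355 0.286 1.291]
chuck 0.74 [233. 145. 242. 173.]
chuck 0.67 [259. 139. 274. 163.]
tray 0.9 [175. 295. 261. 371.]
tray 0.6 [152. 236. 222. 294.]
tray 0.23 [169. 141. 276. 204.]
case 0.77 [166. 139. 278. 227.]
lid_tab 0.71 [165. 141. 277. 206.]
rack 0.83 [325. 153. 348. 177.]
```

View pics/top0.png

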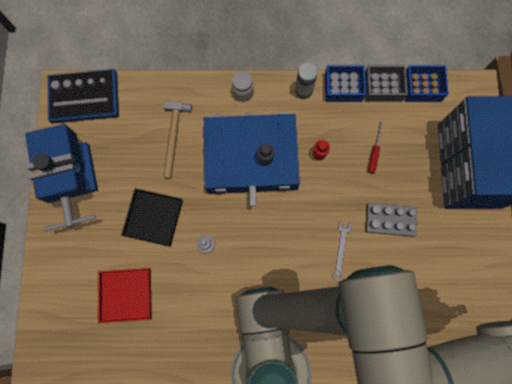

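View pics/side0.png

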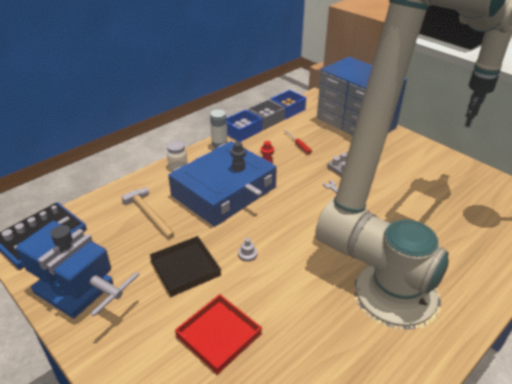

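```bash
cat > h.py <<'E'
from rig import manip
import cv2,numpy as np
from scipy.spatial.transform import Rotation as R
def cam(n):
    c=manip.camera_info(n);return np.array(c["K"]),cv2.Rodrigues(np.array(c["rvec"]))[0],np.array(c["tvec"])
def onz(n,uv,z,c=None):
    K,Rm,t=c or cam(n);uv=np.atleast_2d(np.array(uv,float))
    d=np.c_[uv,np.ones(len(uv))]@np.linalg.inv(K).T@Rm;o=-Rm.T@t
    return o+d*((z-o[2])/d[:,2])[:,None]
def proj(n,P,c=None):
    K,Rm,t=c or cam(n);q=(np.atleast_2d(P)@Rm.T+t)@K.T;return q[:,:2]/q[:,2:]
def pose():
    s=manip.get_state();q=s["ee_rot"];return s["position"],R.from_quat(q,scalar_first=True)
def rect(P):
    (x,y),(w,h),a=cv2.minAreaRect((P[:,:2]*1000).astype(np.float32));return np.round([x,y,w,h,a],1)
E
python3 - <<'E'
from h import *
print("cam",-cam("top")[1].T@cam("top")[2],-cam("side")[1].T@cam("side")[2])
im=manip.get_image("top")
for d in manip.masks_of("tray","top")[:2]:
    v,u=np.nonzero(d["pixels"]);P=onz("top",np.c_[u,v],.03);print("tray",im[v,u].mean(0),rect(P))
d=manip.masks_of("case","top")[0];v,u=np.nonzero(d["pixels"]);print("case",rect(onz("top",np.c_[u,v],.09)),)
print("lid corners approx",onz("top",[(204,116),(297,114),(298,186),(205,190)],.09))
print("tab end/root",onz("top",[(252,206),(251,189)],.085))
for d in manip.masks_of("chuck","top")[:3]:
    v,u=np.nonzero(d["pixels"]);print("chuck",d["extent"],im[v,u].mean(0),onz("top",[(u.mean(),v.mean())],.15))
manip.get_image("side")
for d in manip.masks_of("chuck","side")[:3]:
    v,u=np.nonzero(d["pixels"]);print("chuck side",d["extent"],onz("side",[(u.mean(),v.mean())],.14))
E
```

```text
cam [0.22787175 0.02387179 1.41957531] [-0.35043962  0.84623657  1.01818613]
tray [138.78106301  34.98064062  31.18021823] [221.9 428.7 153.8 155.6   3.9]
tray [35.31638878 33.93615291 33.50955673] [453.1 359.  156.  150.3  77.5]
case [617.   58.8 281.8 279.7   2.8]
lid corners approx [[ 0.74989627  0.19940645  0.09      ]
 [ 0.75582361 -0.08141309  0.09      ]
 [ 0.53258651 -0.08049919  0.09      ]
 [ 0.52127406  0.19138143  0.09      ]]
tab end/root [[0.47432596 0.05417467 0.085     ]
 [0.52504443 0.05720618 0.085     ]]
chuck [316.8, 139.5, 333.2, 161.1] [109.79151943  32.5795053   27.51236749] [[ 0.62382486 -0.14033755  0.15      ]]
chuck [258.0, 146.3, 273.2, 162.3] [44.2394822  46.26860841 50.63754045] [[0.61118575 0.01627562 0.15      ]]
chuck side [258.9, 141.0, 273.2, 162.4] [[ 0.56819973 -0.07188429  0.14      ]]
chuck side [296.5, 142.7, 313.0, 154.5] [[ 0.50962573 -0.17976627  0.14      ]]
```

Call:
{"api": "send_rows", "payload": {
  "plan": [
    {"linear": [-0.0217, -0.0298, -0.005]},
    {"linear": [-0.0217, -0.0298, -0.005]},
    {"linear": [-0.0217, -0.0298, -0.005]},
    {"linear": [-0.0217, -0.0298, -0.005]},
    {"linear": [-0.0217, -0.0298, -0.005]},
    {"linear": [-0.0217, -0.0298, -0.005]},
    {"linear": [-0.0217, -0.0298, -0.005]},
    {"linear": [-0.0217, -0.0298, -0.005]},
    {"linear": [-0.0217, -0.0298, -0.005]},
    {"linear": [-0.0217, -0.0298, -0.005]},
    {"linear": [-0.0217, -0.0298, -0.005]},
    {"linear": [-0.0217, -0.0298, -0.005]}
  ]
}}

```text
$.plan[0]: bad value
```

Call:
{"api": "send_rows", "payload": {
  "plan": [
    {"linear": [-0.0217, -0.0298, -0.005], "delta_rot": [0, 0, 0], "fingers": 0.085},
    {"linear": [-0.0217, -0.0298, -0.005], "delta_rot": [0, 0, 0], "fingers": 0.085},
    {"linear": [-0.0217, -0.0298, -0.005], "delta_rot": [0, 0, 0], "fingers": 0.085},
    {"linear": [-0.0217, -0.0298, -0.005], "delta_rot": [0, 0, 0], "fingers": 0.085},
    {"linear": [-0.0217, -0.0298, -0.005], "delta_rot": [0, 0, 0], "fingers": 0.085},
    {"linear": [-0.0217, -0.0298, -0.005], "delta_rot": [0, 0, 0], "fingers": 0.085},
    {"linear": [-0.0217, -0.0298, -0.005], "delta_rot": [0, 0, 0], "fingers": 0.085},
    {"linear": [-0.0217, -0.0298, -0.005], "delta_rot": [0, 0, 0], "fingers": 0.085},
    {"linear": [-0.0217, -0.0298, -0.005], "delta_rot": [0, 0, 0], "fingers": 0.085},
    {"linear": [-0.0217, -0.0298, -0.005], "delta_rot": [0, 0, 0], "fingers": 0.085},
    {"linear": [-0.0217, -0.0298, -0.005], "delta_rot": [0, 0, 0], "fingers": 0.085},
    {"linear": [-0.0217, -0.0298, -0.005], "delta_rot": [0, 0, 0], "fingers": 0.085}
  ]
}}

```text
clock: 1.9
position: [0.434, -0.2054, 0.3166]
ee_rot: [0.002, 0.788, -0.616, 0.002]
contact_force: [1.1, -0.4, 0.1]
width: 0.0848
```

Call:
{"api": "send_rows", "payload": {
  "plan": [
    {"linear": [-0.025, -0.0306, -0.002], "delta_rot": [0, 0, 0], "fingers": 0.085},
    {"linear": [-0.025, -0.0306, -0.002], "delta_rot": [0, 0, 0], "fingers": 0.085},
    {"linear": [-0.025, -0.0306, -0.002], "delta_rot": [0, 0, 0], "fingers": 0.085},
    {"linear": [-0.025, -0.0306, -0.002], "delta_rot": [0, 0, 0], "fingers": 0.085},
    {"linear": [-0.025, -0.0306, -0.002], "delta_rot": [0, 0, 0], "fingers": 0.085},
    {"linear": [-0.025, -0.0306, -0.002], "delta_rot": [0, 0, 0], "fingers": 0.085},
    {"linear": [-0.025, -0.0306, -0.002], "delta_rot": [0, 0, 0], "fingers": 0.085},
    {"linear": [0, 0, 0], "delta_rot": [0, 0, 5.65], "fingers": 0.085},
    {"linear": [0, 0, 0], "delta_rot": [0, 0, 5.65], "fingers": 0.085},
    {"linear": [0, 0, 0], "delta_rot": [0, 0, 0], "fingers": 0.085}
  ]
}}

```text
clock: 2.73
position: [0.6114, 0.0387, 0.3316]
ee_rot: [-0.002, 0.725, -0.689, 0.005]
contact_force: [-0.5, 0.6, -0.0]
width: 0.0849
```

Run:
```python
from h import *
p,r=pose();print(p,r.as_matrix().round(3).tolist())
c=cam("wrist");print("cam",-c[1].T@c[2]);im=manip.get_image("wrist");cv2.imwrite("pics/w1.png",im[:,:,::-1]);np.save("w1.npy",np.array([c[0],c[1],np.tile(c[2],(3,1))]))
for d in manip.masks_of("chuck","wrist")[:3]:
    v,u=np.nonzero(d["pixels"]);print("chuck",d["p"],np.round(d["extent"]),im[v,u].mean(0),onz("wrist",[(u.mean(),v.mean())],.15,c))
d=manip.masks_of("case","wrist")[0];v,u=np.nonzero(d["pixels"]);print("case",rect(onz("wrist",np.c_[u,v],.09,c)))
```

```text
[0.61143593 0.03867982 0.3315995 ] [[0.051, -0.999, 0.01], [-0.999, -0.051, -0.004], [0.005, -0.009, -1.0]]
cam [0.69264297 0.04412617 0.44947577]
chuck 0.82 [362. 109. 420. 150.] [178.19086358  24.70150188  17.79536921] [[ 0.66737506 -0.10530239  0.15      ]]
chuck 0.81 [257. 138. 300. 194.] [69.26518692 67.5478972  70.7978972 ] [[0.61927982 0.01548186 0.15      ]]
case [618.8  57.7 285.8 281.    2.4]
```

View pics/w1.png

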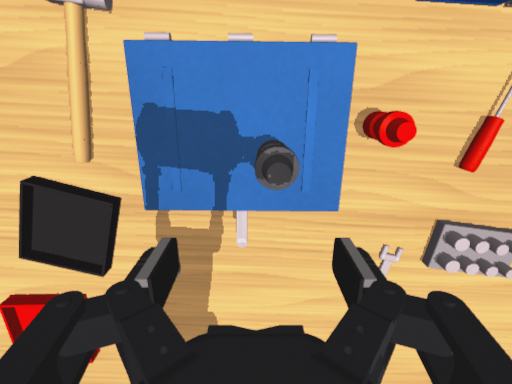

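Run:
```python
from h import *
a=np.load("w1.npy");c=(a[0],a[1],a[2][0])
print(onz("wrist",[(279,173)],.185,c),onz("wrist",[(279,168)],.16,c))
L=onz("wrist",[(124,41.5),(356.5,41.5),(338.5,210.5),(145.5,210.5)],.09,c);print(L)
print("tab",onz("wrist",[(241,246.5),(241,211)],.09,c))
t=onz("wrist",[(22,180),(119,197),(109,276),(20,259)],.03,c);print("tray",t,t.mean(0))
```

```text
[[0.620203   0.01525582 0.185     ]] [[0.61904847 0.0129742  0.16      ]]
[[ 0.74636297  0.20129678  0.09      ]
 [ 0.7606801  -0.07454738  0.09      ]
 [ 0.54258293 -0.08515547  0.09      ]
 [ 0.52888726  0.19206892  0.09      ]]
tab [[0.47682613 0.05306418 0.09      ]
 [0.53487238 0.05508595 0.09      ]]
tray [[0.54537229 0.41120849 0.03      ]
 [0.52366834 0.2584919  0.03      ]
 [0.36798859 0.29276388 0.03      ]
 [0.39639741 0.44639818 0.03      ]] [0.45835666 0.35221561 0.03      ]
```

Call:
{"api": "send_rows", "payload": {
  "force": 50,
  "plan": [
    {"linear": [0.024, -0.005, 0.0], "delta_rot": [0, 0, 0], "fingers": 0.085},
    {"linear": [0, 0, 0.03], "delta_rot": [0, 0, 0], "fingers": 0.085},
    {"linear": [0, 0, 0.03], "delta_rot": [0, 0, 0], "fingers": 0.085},
    {"linear": [0, 0, 0.025], "delta_rot": [0, 0, 0], "fingers": 0.085},
    {"linear": [0, 0, 0], "delta_rot": [0, 0, 0], "fingers": 0.085}
  ]
}}

```text
clock: 3.3
position: [0.6178, 0.0076, 0.2488]
ee_rot: [-0.004, 0.727, -0.687, 0.009]
contact_force: [-0.1, -0.2, -1.2]
width: 0.0849
```

Run:
```python
from h import *
p,r=pose();print(p,r.as_matrix().round(3).tolist())
c=cam("wrist");im=manip.get_image("wrist");cv2.imwrite("pics/w2.png",im[:,:,::-1]);np.save("w2.npy",np.array([c[0],c[1],np.tile(c[2],(3,1))]))
print(proj("wrist",[[.619,.014,.185],[.619,.014,.16],p+r.apply([0,0,.006])],c))
```

```text
[0.61781909 0.00756226 0.24875332] [[0.057, -0.998, 0.018], [-0.998, -0.057, -0.007], [0.008, -0.017, -1.0]]
[[246.9320097  212.2659933 ]
 [247.59063899 200.03689738]
 [256.75958076 258.47696816]]
```

View pics/w2.png

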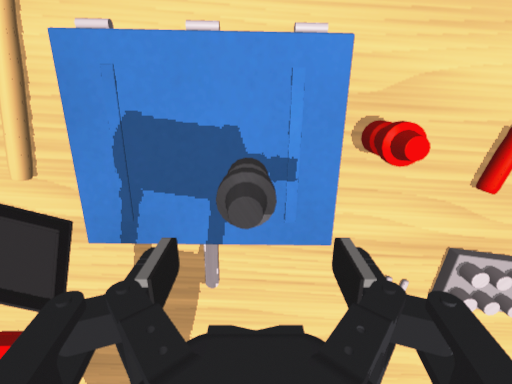

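Call:
{"api": "send_rows", "payload": {
  "plan": [
    {"linear": [-0.0063, -0.0034, 0.0], "delta_rot": [-1.0, -0.46, 0], "fingers": 0.085},
    {"linear": [0, 0, 0.02], "delta_rot": [0, 0, 0], "fingers": 0.085},
    {"linear": [0, 0, 0.025], "delta_rot": [0, 0, 0], "fingers": 0.085},
    {"linear": [0, 0, 0.025], "delta_rot": [0, 0, 0], "fingers": 0.085},
    {"linear": [0, 0, 0.015], "delta_rot": [0, 0, 0], "fingers": 0.085},
    {"linear": [0, 0, 0.005], "delta_rot": [0, 0, 0], "fingers": 0.085}
  ]
}}

```text
clock: 3.85
position: [0.6302, 0.0101, 0.1744]
ee_rot: [-0.008, 0.727, -0.686, 0.011]
contact_force: [-0.2, -0.2, 0.1]
width: 0.085
```

Call:
{"api": "send_rows", "payload": {
  "plan": [
    {"linear": [-0.0045, 0.0088, 0.01], "delta_rot": [-1.5, -0.3, 0], "fingers": 0.085},
    {"linear": [0, 0, 0], "delta_rot": [0, 0, 0], "fingers": 0.085},
    {"linear": [0, 0, 0.008], "delta_rot": [0, 0, 0], "fingers": 0.085},
    {"linear": [0, 0, 0], "delta_rot": [0, 0, 0], "fingers": 0.085}
  ]
}}

```text
clock: 4.18
position: [0.6231, 0.0135, 0.1599]
ee_rot: [-0.002, 0.727, -0.686, 0.002]
contact_force: [-0.3, 0.1, -0.4]
width: 0.0848
```

Run:
```python
from h import *
p,r=pose();print(p,r.as_matrix().round(3).tolist(),manip.get_state()["contact_force"])
c=cam("wrist");im=manip.get_image("wrist");cv2.imwrite("pics/w3.png",im[:,:,::-1])
print(proj("wrist",[[.619,.014,.185],[.619,.014,.16],p+r.apply([0,0,.006])],c))
```

```text
[0.62308646 0.01345627 0.15986953] [[0.058, -0.998, 0.006], [-0.998, -0.058, -0.0], [0.0, -0.006, -1.0]] [-0.33105181  0.14241076 -0.41291585]
[[255.27621882 308.82712197]
 [255.27357791 272.23204058]
 [256.75851518 258.46068811]]
```

View pics/w3.png

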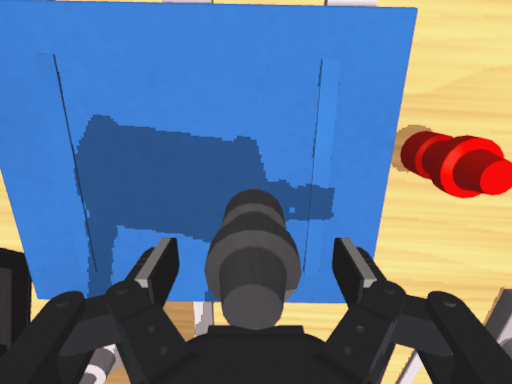

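Call:
{"api": "send_rows", "payload": {
  "plan": [
    {"linear": [-0.001, 0.002, 0.005], "delta_rot": [-0.3, 0, 0], "fingers": 0.085},
    {"linear": [0, 0, 0], "delta_rot": [0, 0, 0], "fingers": 0.0},
    {"linear": [0, 0, 0], "delta_rot": [0, 0, 0], "fingers": 0.0},
    {"linear": [0, 0, 0], "delta_rot": [0, 0, 0], "fingers": 0.0},
    {"linear": [0, 0, 0], "delta_rot": [0, 0, 0], "fingers": 0.0},
    {"linear": [0, 0, 0], "delta_rot": [0, 0, 0], "fingers": 0.0},
    {"linear": [0, 0, 0], "delta_rot": [0, 0, 0], "fingers": 0.0}
  ]
}}

```text
clock: 4.82
position: [0.6232, 0.0146, 0.1583]
ee_rot: [-0.002, 0.728, -0.686, 0.003]
contact_force: [-0.3, -0.3, -1.1]
width: 0.0478
```

Call:
{"api": "send_rows", "payload": {
  "plan": [
    {"linear": [0, 0, 0], "delta_rot": [0, 0, 0], "fingers": 0.0},
    {"linear": [0, 0, 0], "delta_rot": [0, 0, 0], "fingers": 0.0},
    {"linear": [0, 0, -0.01], "delta_rot": [0, 0, 0], "fingers": 0.0},
    {"linear": [0, 0, -0.02], "delta_rot": [0, 0, 0], "fingers": 0.0},
    {"linear": [0, 0, -0.02], "delta_rot": [0, 0, 0], "fingers": 0.0},
    {"linear": [0, 0, 0], "delta_rot": [0, 0, 0], "fingers": 0.0}
  ]
}}

```text
clock: 5.32
position: [0.6194, 0.0146, 0.2056]
ee_rot: [0.002, 0.728, -0.686, -0.002]
contact_force: [2.4, -0.1, -4.7]
width: 0.048
```

Run:
```python
from h import *
s=manip.get_state();p,r=pose();print(p,r.as_matrix().round(3).tolist(),s["contact_force"],s["width"])
im=manip.get_image("wrist");cv2.imwrite("pics/w4.png",im[:,:,::-1])
```

```text
[0.61943202 0.01456123 0.205552  ] [[0.059, -0.998, -0.005], [-0.998, -0.059, -0.0], [0.0, 0.005, -1.0]] [ 2.42433989 -0.05935508 -4.67033695] 0.04800396591349642
```

View pics/w4.png

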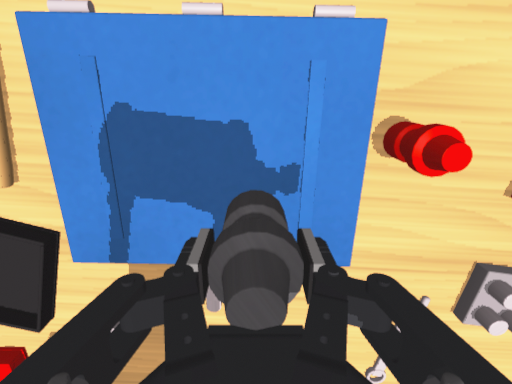

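Call:
{"api": "send_rows", "payload": {
  "plan": [
    {"linear": [-0.012, 0.005, -0.01], "delta_rot": [0, 0, 0], "fingers": 0.0},
    {"linear": [-0.025, 0.0102, -0.005], "delta_rot": [0, 0, 0], "fingers": 0.0},
    {"linear": [-0.025, 0.0102, 0], "delta_rot": [0, 0, 0], "fingers": 0.0},
    {"linear": [-0.025, 0.0102, 0], "delta_rot": [0, 0, 0], "fingers": 0.0},
    {"linear": [-0.025, 0.0102, 0], "delta_rot": [0, 0, 0], "fingers": 0.0},
    {"linear": [-0.025, 0.0102, 0], "delta_rot": [0, 0, 0], "fingers": 0.0},
    {"linear": [-0.025, 0.0102, 0], "delta_rot": [0, 0, 0], "fingers": 0.0},
    {"linear": [-0.025, 0.0102, 0], "delta_rot": [0, 0, 0], "fingers": 0.0},
    {"linear": [-0.025, 0.0102, 0], "delta_rot": [0, 0, 0], "fingers": 0.0},
    {"linear": [-0.025, 0.0102, 0], "delta_rot": [0, 0, 0], "fingers": 0.0},
    {"linear": [-0.025, 0.0102, 0], "delta_rot": [0, 0, 0], "fingers": 0.0}
  ]
}}

```text
clock: 6.28
position: [0.4821, 0.2784, 0.2084]
ee_rot: [0.013, 0.724, -0.69, -0.011]
contact_force: [0.1, 0.3, -5.3]
width: 0.0482
```

Call:
{"api": "send_rows", "payload": {
  "plan": [
    {"linear": [-0.023, 0.007, 0], "delta_rot": [1.0, 0, 0], "fingers": 0.0},
    {"linear": [-0.022, 0.007, 0], "delta_rot": [1.0, 0, 0], "fingers": 0.0},
    {"linear": [-0.018, 0.006, 0], "delta_rot": [0, 0, 0], "fingers": 0.0},
    {"linear": [-0.01, 0.002, 0], "delta_rot": [0, 0, 0], "fingers": 0.0},
    {"linear": [0, 0, 0], "delta_rot": [0, 0, 0], "fingers": 0.0},
    {"linear": [0, 0, 0], "delta_rot": [0, 0, 0], "fingers": 0.0}
  ]
}}

```text
clock: 6.78
position: [0.4437, 0.3586, 0.2027]
ee_rot: [0.006, 0.727, -0.687, -0.003]
contact_force: [-0.7, -0.2, -6.3]
width: 0.0481
```

Run:
```python
from h import *
s=manip.get_state();p,r=pose();print(p,r.as_matrix().round(3).tolist(),s["contact_force"],s["width"])
c=cam("wrist");im=manip.get_image("wrist");cv2.imwrite("pics/w5.png",im[:,:,::-1])
np.save("w5.npy",np.array([c[0],c[1],np.tile(c[2],(3,1))]))
print(proj("wrist",[[.456,.355,.03],[.456,.355,.005]],c))
```

```text
[0.44368174 0.35858694 0.20272057] [[0.057, -0.998, -0.013], [-0.998, -0.057, -0.005], [0.004, 0.013, -1.0]] [-0.67683576 -0.23497302 -6.30978749] 0.04809117523084159
[[259.29086224 159.30235046]
 [258.91115661 154.15724552]]
```

View pics/w5.png

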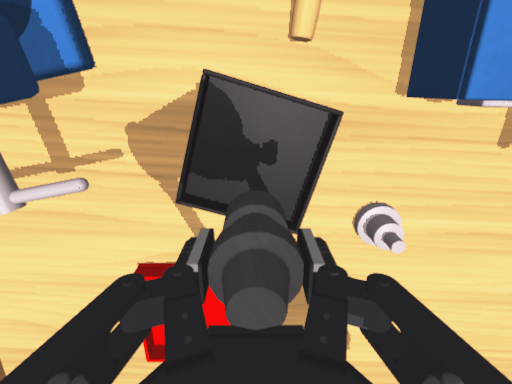

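Call:
{"api": "send_rows", "payload": {
  "plan": [
    {"linear": [0.004, -0.012, 0.005], "delta_rot": [0.7, -0.2, 0], "fingers": 0.0},
    {"linear": [0, 0, 0.02], "delta_rot": [0, 0, 0], "fingers": 0.0},
    {"linear": [0, 0, 0.02], "delta_rot": [0, 0, 0], "fingers": 0.0},
    {"linear": [0, 0, 0.02], "delta_rot": [0, 0, 0], "fingers": 0.0},
    {"linear": [0, 0, 0.015], "delta_rot": [0, 0, 0], "fingers": 0.0},
    {"linear": [0, 0, 0.01], "delta_rot": [0, 0, 0], "fingers": 0.0},
    {"linear": [0, 0, 0.0], "delta_rot": [0, 0, 0], "fingers": 0.0}
  ]
}}

```text
clock: 7.42
position: [0.4673, 0.3455, 0.1086]
ee_rot: [-0.002, 0.724, -0.69, 0.005]
contact_force: [-1.0, -0.2, -5.7]
width: 0.0481
```

Call:
{"api": "send_rows", "payload": {
  "plan": [
    {"linear": [-0.01, 0.0065, 0.0], "delta_rot": [-0.6, -0.2, 0], "fingers": 0.0},
    {"linear": [0, 0, 0.008], "delta_rot": [0, 0, 0], "fingers": 0.0},
    {"linear": [0, 0, 0.008], "delta_rot": [0, 0, 0], "fingers": 0.0},
    {"linear": [0, 0, 0.005], "delta_rot": [-0.2, 0, 0], "fingers": 0.0},
    {"linear": [0, 0, 0.003], "delta_rot": [-0.2, 0, 0], "fingers": 0.0},
    {"linear": [0, 0, 0], "delta_rot": [0, 0, 0], "fingers": 0.0}
  ]
}}

```text
clock: 7.92
position: [0.4646, 0.3535, 0.0838]
ee_rot: [0.001, 0.722, -0.692, -0.001]
contact_force: [-0.2, 0.0, -5.7]
width: 0.0479
```

Foot about 10 mm above the tray floor; creep down until the force changes.

Call:
{"api": "send_rows", "payload": {
  "plan": [
    {"linear": [0, 0.001, 0.004], "delta_rot": [0, 0, 0], "fingers": 0.0},
    {"linear": [0, 0.001, 0.003], "delta_rot": [0, 0, 0], "fingers": 0.0},
    {"linear": [0, 0, 0.001], "delta_rot": [0, 0, 0], "fingers": 0.0},
    {"linear": [0, 0, 0.0], "delta_rot": [0, 0, 0], "fingers": 0.0}
  ]
}}

```text
clock: 8.25
position: [0.4629, 0.3538, 0.0757]
ee_rot: [0.0, 0.722, -0.692, -0.001]
contact_force: [-0.2, 0.4, -7.2]
width: 0.048
```

Call:
{"api": "send_rows", "payload": {
  "plan": [
    {"linear": [0, 0, 0.0015], "delta_rot": [0, 0, 0], "fingers": 0.0},
    {"linear": [0, 0, 0.001], "delta_rot": [0, 0, 0], "fingers": 0.0},
    {"linear": [0, 0, 0.0], "delta_rot": [0, 0, 0], "fingers": 0.0}
  ]
}}

```text
clock: 8.5
position: [0.4629, 0.3541, 0.0734]
ee_rot: [-0.0, 0.722, -0.691, -0.001]
contact_force: [-0.5, -0.7, -5.6]
width: 0.0483
```

Call:
{"api": "send_rows", "payload": {
  "plan": [
    {"linear": [0, 0, 0.0012], "delta_rot": [0, 0, 0], "fingers": 0.0},
    {"linear": [0, 0, 0.0], "delta_rot": [0, 0, 0], "fingers": 0.0}
  ]
}}

```text
clock: 8.67
position: [0.4631, 0.3544, 0.0732]
ee_rot: [-0.001, 0.722, -0.691, -0.001]
contact_force: [0.4, -0.2, -6.0]
width: 0.0482
```

Call:
{"api": "send_rows", "payload": {
  "plan": [
    {"linear": [0, 0, 0.002], "delta_rot": [0, 0, 0], "fingers": 0.0},
    {"linear": [0, 0, 0.0], "delta_rot": [0, 0, 0], "fingers": 0.0}
  ]
}}

```text
clock: 8.83
position: [0.4636, 0.3547, 0.0734]
ee_rot: [-0.001, 0.722, -0.691, -0.001]
contact_force: [0.4, -0.5, -5.2]
width: 0.0477
```

Call:
{"api": "send_rows", "payload": {
  "plan": [
    {"linear": [0, 0, 0.002], "delta_rot": [0, 0, 0], "fingers": 0.0},
    {"linear": [0, 0, 0.002], "delta_rot": [0, 0, 0], "fingers": 0.0}
  ]
}}

```text
clock: 9.0
position: [0.4642, 0.3552, 0.0728]
ee_rot: [-0.003, 0.723, -0.691, -0.0]
contact_force: [-4.5, -3.5, 17.7]
width: 0.0481
```

Call:
{"api": "send_rows", "payload": {
  "plan": [
    {"linear": [0, 0, 0], "delta_rot": [0, 0, 0], "fingers": 0.0},
    {"linear": [0, 0, 0], "delta_rot": [0, 0, 0], "fingers": 0.055},
    {"linear": [0, 0, 0], "delta_rot": [0, 0, 0], "fingers": 0.07},
    {"linear": [0, 0, 0], "delta_rot": [0, 0, 0], "fingers": 0.085},
    {"linear": [0, 0, 0], "delta_rot": [0, 0, 0], "fingers": 0.085},
    {"linear": [0, 0, 0], "delta_rot": [0, 0, 0], "fingers": 0.085},
    {"linear": [0, 0, 0], "delta_rot": [0, 0, 0], "fingers": 0.085}
  ]
}}

```text
clock: 9.58
position: [0.4671, 0.3568, 0.0748]
ee_rot: [-0.007, 0.722, -0.691, 0.001]
contact_force: [-0.2, -0.8, 0.2]
width: 0.0851
```

Run:
```python
from h import *
s=manip.get_state();p,r=pose();print(p,r.as_matrix().round(3).tolist(),s["contact_force"],s["width"],s["qpos"])
im=manip.get_image("side")
cv2.imwrite("pics/s2.png",cv2.resize(im[160:330,100:330,::-1],None,fx=3,fy=3))
```

```text
[0.46711621 0.35676851 0.07478582] [[0.044, -0.999, 0.01], [-0.999, -0.044, 0.009], [-0.008, -0.011, -1.0]] [-0.2191492  -0.79242829  0.22233286] 0.08514788122040952 [0.53271686 0.44211363 1.74177065 0.00252438 0.94442181 2.05810875]
```

View pics/s2.png

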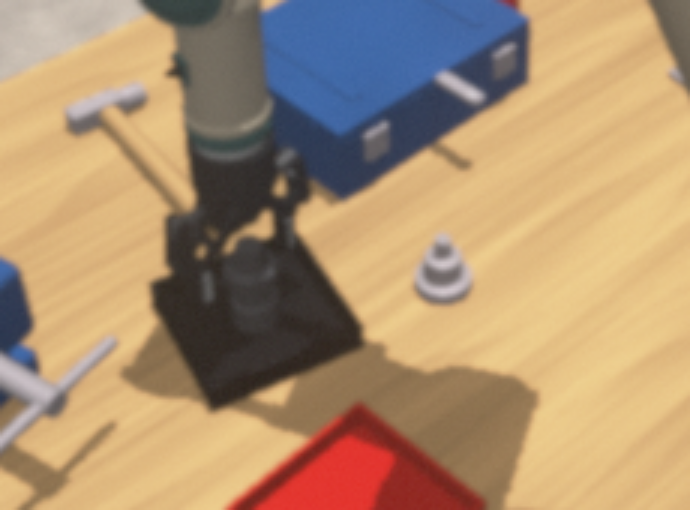

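Call:
{"api": "send_rows", "payload": {
  "plan": [
    {"linear": [0, 0, -0.01], "delta_rot": [0, 0, 0], "fingers": 0.085},
    {"linear": [0, 0, -0.025], "delta_rot": [0, 0, 0], "fingers": 0.085},
    {"linear": [0, 0, -0.03], "delta_rot": [0, 0, 0], "fingers": 0.085},
    {"linear": [0, 0, -0.03], "delta_rot": [0, 0, 0], "fingers": 0.085},
    {"linear": [0, 0, -0.03], "delta_rot": [0, 0, 0], "fingers": 0.085},
    {"linear": [0, 0, -0.02], "delta_rot": [0, 0, 0], "fingers": 0.085},
    {"linear": [0, 0, 0], "delta_rot": [0, 0, 0], "fingers": 0.085}
  ]
}}

```text
clock: 10.22
position: [0.4645, 0.3548, 0.2275]
ee_rot: [-0.004, 0.722, -0.691, 0.0]
contact_force: [0.5, 0.7, 0.9]
width: 0.0848
```

Call:
{"api": "send_rows", "payload": {
  "plan": [
    {"linear": [0.015, 0, 0], "delta_rot": [2, 0, 0], "fingers": 0.085},
    {"linear": [0.027, 0.002, 0], "delta_rot": [2, 0, 0], "fingers": 0.07},
    {"linear": [0.027, 0.002, 0], "delta_rot": [2, 0, 0], "fingers": 0.06},
    {"linear": [0.027, 0.002, 0], "delta_rot": [2, 0, 0], "fingers": 0.05},
    {"linear": [0.027, 0.002, 0], "delta_rot": [2, 0, 0], "fingers": 0.05},
    {"linear": [0.027, 0.002, 0], "delta_rot": [2, 0, 0], "fingers": 0.05},
    {"linear": [0.027, 0.002, 0], "delta_rot": [2, 0, 0], "fingers": 0.05},
    {"linear": [0.027, 0.002, 0], "delta_rot": [2, 0, 0], "fingers": 0.05},
    {"linear": [0.027, 0.002, 0], "delta_rot": [2, 0, 0], "fingers": 0.05},
    {"linear": [0.027, 0.002, 0], "delta_rot": [2, 0, 0], "fingers": 0.05},
    {"linear": [0.015, 0, 0], "delta_rot": [0, 0, 0], "fingers": 0.05},
    {"linear": [0, 0, 0], "delta_rot": [0, 0, 0], "fingers": 0.05}
  ]
}}

```text
clock: 11.22
position: [0.4541, 0.0729, 0.2179]
ee_rot: [-0.136, 0.712, -0.678, 0.125]
contact_force: [0.8, 0.6, 0.5]
width: 0.0501
```

```bash
cat > look.py <<'E'
from h import *
import sys
s=manip.get_state();p,r=pose();print(p.round(4),r.as_matrix().round(3).tolist(),s["contact_force"].round(1),round(s["width"],4),s["qpos"].round(2))
c=cam("wrist");im=manip.get_image("wrist");cv2.imwrite(f"pics/{sys.argv[1]}.png",im[:,:,::-1]);np.savez(sys.argv[1],*c)
tab=np.array([.4945,.053,.085])
print("tab px",proj("wrist",[tab,tab+[-.018,0,.004],[.5357,.0545,.089]],c).round(1).tolist())
print("tool delta to grip",(r.inv().apply(tab-p)-[0,0,.006]).round(4))
E
python3 look.py w6
```

```text
[0.4541 0.0729 0.2179] [[0.05, -0.931, 0.362], [-0.999, -0.044, 0.024], [-0.007, -0.362, -0.932]] [0.8 0.6 0.5] 0.0501 [-0.01 -0.04  2.05  0.04  0.77  1.48]
tab px [[278.9, 192.2], [278.3, 210.4], [279.6, 150.6]]
tool delta to grip [0.0228 0.0114 0.132 ]
```

View pics/w6.png

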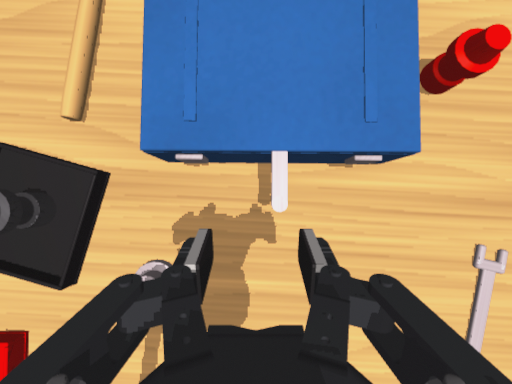

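Call:
{"api": "send_rows", "payload": {
  "plan": [
    {"linear": [0.012, 0.006, 0.01], "delta_rot": [0, 0, 0], "fingers": 0.05},
    {"linear": [0.01, 0.005, 0.02], "delta_rot": [0, 0, 0], "fingers": 0.05},
    {"linear": [0, 0, 0.025], "delta_rot": [0, 0, 0], "fingers": 0.05},
    {"linear": [0, 0, 0.02], "delta_rot": [0, 0, 0], "fingers": 0.05},
    {"linear": [0, 0, 0.01], "delta_rot": [0, 0, 0], "fingers": 0.05},
    {"linear": [0, 0, 0], "delta_rot": [0, 0, 0], "fingers": 0.05}
  ]
}}

```text
clock: 11.77
position: [0.4779, 0.0573, 0.1328]
ee_rot: [-0.138, 0.712, -0.678, 0.124]
contact_force: [-0.4, -0.2, -0.8]
width: 0.0498
```

```bash
python3 look.py w7
```

```text
[0.4779 0.0573 0.1328] [[0.051, -0.93, 0.364], [-0.999, -0.044, 0.028], [-0.011, -0.365, -0.931]] [-0.4 -0.2 -0.8] 0.0498 [-0.06  0.1   2.16  0.1   0.51  1.38]
tab px [[264.7, 223.6], [263.5, 251.3], [265.7, 162.9]]
tool delta to grip [0.0057 0.0022 0.0444]
```

Call:
{"api": "send_rows", "payload": {
  "plan": [
    {"linear": [0.0057, 0.002, 0.01], "delta_rot": [0, 0, 0], "fingers": 0.05},
    {"linear": [0, 0, 0.015], "delta_rot": [0, 0, 0], "fingers": 0.05},
    {"linear": [0, 0, 0.012], "delta_rot": [0, 0, 0], "fingers": 0.05},
    {"linear": [0, 0, 0.006], "delta_rot": [0, 0, 0], "fingers": 0.05},
    {"linear": [0, 0, 0], "delta_rot": [0, 0, 0], "fingers": 0.05}
  ]
}}

```text
clock: 12.23
position: [0.4952, 0.0567, 0.0952]
ee_rot: [-0.141, 0.713, -0.675, 0.126]
contact_force: [0.3, 0.2, 0.8]
width: 0.0499
```

```bash
python3 look.py w8
```

```text
[0.4952 0.0567 0.0952] [[0.057, -0.927, 0.37], [-0.998, -0.049, 0.032], [-0.011, -0.371, -0.928]] [0.3 0.2 0.8] 0.0499 [-0.06  0.19  2.19  0.14  0.39  1.33]
tab px [[263.7, 262.3], [262.0, 298.8], [265.3, 186.1]]
tool delta to grip [0.0038 0.0046 0.0031]
```

View pics/w8.png

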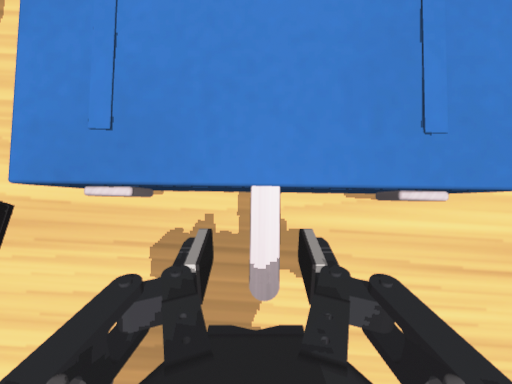

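Call:
{"api": "send_rows", "payload": {
  "force": 60,
  "plan": [
    {"linear": [0.004, 0.0045, 0.003], "delta_rot": [0, 0, 0], "fingers": 0.05},
    {"linear": [0, 0, 0], "delta_rot": [0, 0, 0], "fingers": 0.03},
    {"linear": [0, 0, 0], "delta_rot": [0, 0, 0], "fingers": 0.0},
    {"linear": [0, 0, 0], "delta_rot": [0, 0, 0], "fingers": 0.0},
    {"linear": [0, 0, 0], "delta_rot": [0, 0, 0], "fingers": 0.0},
    {"linear": [0, 0, 0], "delta_rot": [0, 0, 0], "fingers": 0.0},
    {"linear": [0, 0, 0], "delta_rot": [0, 0, 0], "fingers": 0.0},
    {"linear": [0, 0, 0], "delta_rot": [0, 0, 0], "fingers": 0.0}
  ]
}}

```text
clock: 12.95
position: [0.4934, 0.0519, 0.0953]
ee_rot: [-0.143, 0.712, -0.675, 0.129]
contact_force: [1.7, -2.2, -4.2]
width: 0.0143
```

Run:
```python
from h import *
s=manip.get_state();p,r=pose();print(p.round(4),r.as_matrix().round(3).tolist(),s["contact_force"].round(1),round(s["width"],4),s["qpos"].round(2))
np.savez("grip",p=p,q=r.as_quat())
```

```text
[0.4934 0.0519 0.0953] [[0.056, -0.925, 0.376], [-0.998, -0.048, 0.03], [-0.009, -0.377, -0.926]] [ 1.7 -2.2 -4.2] 0.0143 [-0.08  0.18  2.2   0.16  0.38  1.31]
```

Call:
{"api": "send_rows", "payload": {
  "plan": [
    {"linear": [0, -0.002, -0.004], "delta_rot": [-1, 0, 0], "fingers": 0.0},
    {"linear": [0, -0.0041, -0.0081], "delta_rot": [-2, 0, 0], "fingers": 0.0},
    {"linear": [0, -0.0041, -0.0081], "delta_rot": [-2, 0, 0], "fingers": 0.0},
    {"linear": [0, -0.0041, -0.0081], "delta_rot": [-2, 0, 0], "fingers": 0.0},
    {"linear": [0, -0.0041, -0.0081], "delta_rot": [-2, 0, 0], "fingers": 0.0}
  ]
}}

```text
clock: 13.37
position: [0.499, 0.0522, 0.1362]
ee_rot: [-0.085, 0.721, -0.684, 0.074]
contact_force: [2.2, 0.6, -4.1]
width: 0.0143
```

```bash
cat > arc.py <<'E'
from h import *
import sys
g=np.load("grip.npz");s=manip.get_state();p,r=pose();h=np.array([.7535,.0634,.08]);yaw=np.radians(2.6)
ax=np.array([-np.sin(yaw),np.cos(yaw),0]);xh=np.array([np.cos(yaw),np.sin(yaw),0])
f=lambda q:np.array([-(q-h)@xh,q[2]-.08])
gp=lambda p,r:f(p+r.apply([0,0,.006]))
a0,a1=f(g["p"]),f(p);r0=R.from_quat(g["q"]);rel=(r*r0.inv()).as_rotvec(degrees=True)
print("F",s["contact_force"].round(1),"w",round(s["width"],4),"p",p.round(4),"tool rot case axes",[round(float(rel@v),1) for v in (xh,ax)],rel.round(1)[2])
for n,(u,w) in {"tcp":(a0,a1),"grip":(gp(g["p"],r0),gp(p,r))}.items(): print(n,"radius",np.hypot(*u).round(4),np.hypot(*w).round(4),"angle",np.degrees(np.arctan2(w[1],w[0])-np.arctan2(u[1],u[0])).round(2))
E=float(sys.argv[1]) if len(sys.argv)>1 else 50
T=R.from_rotvec(ax*np.radians(E));pt=h+T.apply(g["p"]-h);rt=T*r0
print("to",E,"lin",r.inv().apply(pt-p).round(4),"rot",(r.inv()*rt).as_rotvec(degrees=True).round(2))
E
python3 arc.py 20
```

```text
F [ 2.2  0.6 -4.1] w 0.0143 p [0.499  0.0522 0.1362] tool rot case axes [-0.1, 9.3] -0.1
tcp radius 0.2608 0.2608 angle 9.07
grip radius 0.2582 0.2583 angle 9.07
to 20.0 lin [-0.0004 -0.0255 -0.0426] rot [-10.7   -0.14   0.08]
```

Very clean arc. Continue the same rows.

Call:
{"api": "send_rows", "payload": {
  "plan": [
    {"linear": [0, -0.0042, -0.0081], "delta_rot": [-2, 0, 0], "fingers": 0.0},
    {"linear": [0, -0.0042, -0.0081], "delta_rot": [-2, 0, 0], "fingers": 0.0},
    {"linear": [0, -0.0042, -0.0081], "delta_rot": [-2, 0, 0], "fingers": 0.0},
    {"linear": [0, -0.0042, -0.0081], "delta_rot": [-2, 0, 0], "fingers": 0.0},
    {"linear": [0, -0.0042, -0.0081], "delta_rot": [-2, 0, 0], "fingers": 0.0},
    {"linear": [0, -0.0042, -0.0081], "delta_rot": [-2, 0, 0], "fingers": 0.0},
    {"linear": [0, -0.0042, -0.0081], "delta_rot": [-2, 0, 0], "fingers": 0.0},
    {"linear": [0, -0.0042, -0.0081], "delta_rot": [-2, 0, 0], "fingers": 0.0}
  ]
}}

```text
clock: 14.03
position: [0.5253, 0.0533, 0.2064]
ee_rot: [0.023, 0.725, -0.688, -0.026]
contact_force: [0.4, 0.1, -3.8]
width: 0.0144
```

```bash
python3 arc.py 50
```

```text
F [ 0.4  0.1 -3.8] w 0.0144 p [0.5253 0.0533 0.2064] tool rot case axes [-0.4, 26.1] 0.1
tcp radius 0.2608 0.2611 angle 25.58
grip radius 0.2582 0.2586 angle 25.58
to 50.0 lin [-0.0001 -0.067  -0.0877] rot [-23.85  -0.52   0.33]
```

Call:
{"api": "send_rows", "payload": {
  "plan": [
    {"linear": [0, -0.0042, -0.0081], "delta_rot": [-2, 0, 0], "fingers": 0.0},
    {"linear": [0, -0.0042, -0.0081], "delta_rot": [-2, 0, 0], "fingers": 0.0},
    {"linear": [0, -0.0042, -0.0081], "delta_rot": [-2, 0, 0], "fingers": 0.0},
    {"linear": [0, -0.0042, -0.0081], "delta_rot": [-2, 0, 0], "fingers": 0.0},
    {"linear": [0, -0.0042, -0.0081], "delta_rot": [-2, 0, 0], "fingers": 0.0},
    {"linear": [0, -0.0042, -0.0081], "delta_rot": [-2, 0, 0], "fingers": 0.0},
    {"linear": [0, -0.0042, -0.0081], "delta_rot": [-2, 0, 0], "fingers": 0.0},
    {"linear": [0, -0.0042, -0.0081], "delta_rot": [-2, 0, 0], "fingers": 0.0},
    {"linear": [0, -0.0042, -0.0081], "delta_rot": [-2, 0, 0], "fingers": 0.0}
  ]
}}

```text
clock: 14.78
position: [0.577, 0.0556, 0.2728]
ee_rot: [0.144, 0.711, -0.674, -0.138]
contact_force: [-1.6, -1.3, -0.6]
width: 0.0144
```

```bash
python3 arc.py 50
```

```text
F [-1.6 -1.3 -0.6] w 0.0144 p [0.577  0.0556 0.2728] tool rot case axes [-0.8, 45.2] 0.1
tcp radius 0.2608 0.2615 angle 44.12
grip radius 0.2582 0.2591 angle 44.11
to 50.0 lin [ 0.     -0.013  -0.0235] rot [-4.8  -0.85  0.13]
```

Call:
{"api": "send_rows", "payload": {
  "plan": [
    {"linear": [0, -0.0047, -0.0082], "delta_rot": [-1.7, 0, 0], "fingers": 0.0},
    {"linear": [0, -0.0045, -0.0082], "delta_rot": [-1.7, 0, 0], "fingers": 0.0},
    {"linear": [0, -0.0028, -0.005], "delta_rot": [-0.9, 0, 0], "fingers": 0.0},
    {"linear": [0, 0, 0], "delta_rot": [0, 0, 0], "fingers": 0.0},
    {"linear": [0, 0, 0], "delta_rot": [0, 0, 0], "fingers": 0.0},
    {"linear": [0, 0, 0], "delta_rot": [0, 0, 0], "fingers": 0.0}
  ]
}}

```text
clock: 15.28
position: [0.5961, 0.0565, 0.289]
ee_rot: [0.176, 0.704, -0.667, -0.166]
contact_force: [-1.5, -1.2, -0.3]
width: 0.0145
```

```bash
python3 arc.py 50
python3 - <<'E'
from h import *
s=manip.get_state();print("qd",s["qd"].round(3))
# lid angle from top view etc.
im=manip.get_image("side");cv2.imwrite("pics/s3.png",cv2.resize(im[100:310,100:330,::-1],None,fx=2.8,fy=2.8))
E
```

```text
F [-1.5 -1.2 -0.3] w 0.0145 p [0.5961 0.0565 0.289 ] tool rot case axes [-1.0, 50.2] 0.1
tcp radius 0.2608 0.2617 angle 49.63
grip radius 0.2582 0.2593 angle 49.63
to 50.0 lin [-0.0001 -0.0016 -0.0011] rot [ 0.2  -1.01  0.06]
qd [ 0.002 -0.003  0.011 -0.001 -0.008  0.001]
```

View pics/s3.png

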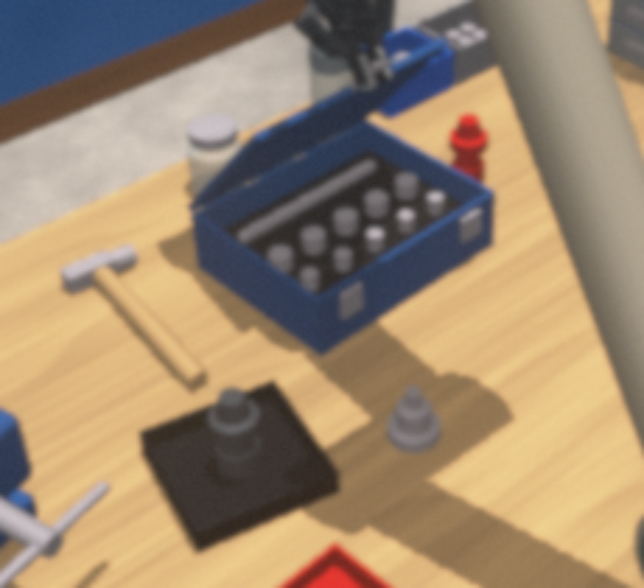

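Call:
{"api": "send_rows", "payload": {
  "plan": [
    {"linear": [0, 0, 0], "delta_rot": [0, 0, 0], "fingers": 0.0},
    {"linear": [0, 0, 0], "delta_rot": [0, 0, 0], "fingers": 0.0},
    {"linear": [0, 0, 0], "delta_rot": [0, 0, 0], "fingers": 0.0},
    {"linear": [0, 0, 0], "delta_rot": [0, 0, 0], "fingers": 0.0}
  ]
}}

```text
clock: 15.67
position: [0.5957, 0.0564, 0.2887]
ee_rot: [0.175, 0.705, -0.668, -0.165]
contact_force: [-1.6, -0.8, -0.8]
width: 0.0145
```

```bash
python3 arc.py 50; python3 -c "
from rig import manip
print(manip.sign_off())"
```

```text
F [-1.6 -0.8 -0.8] w 0.0145 p [0.5957 0.0564 0.2887] tool rot case axes [-1.0, 50.0] 0.1
tcp radius 0.2608 0.2617 angle 49.51
grip radius 0.2582 0.2593 angle 49.51
to 50.0 lin [-0.0001 -0.0018 -0.0016] rot [-0.01 -1.02  0.06]
the job is handed in; nothing more can be done
None
```

I set the chuck down upright in the black tray while the lid was still shut. Then I raised the lid by its tab and handed the job in at about 15.7 s, still holding the lid.

- **Lid:** the arm's own pose puts it at 49.5 to 50.0 degrees open. It was steady, with the angle changing only about 0.1 degrees over the last 0.4 s, and the gripper was set to 60 N on the tab. I did not measure the lid angle separately from a camera.
- **Chuck and bystanders:** in the last side-camera picture the chuck stands upright in the tray, and the hammer and arbor look where they were. The wrench and screwdriver are outside that crop, but the arm never went near them.
- **Readings that disagreed:**
  - The finger opening read about 2 mm under the true size on both grips: 48 mm on the 50 mm flange and 14.4 mm on the 16 mm tab.
  - The first top-camera estimates of the chuck and lid front edge were about 8 mm off the closer wrist-camera ones. I used the wrist values.

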